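Stack a flow cell in its assembly jig

ROBOT

A 6-joint arm with a two-finger parallel gripper is mounted at the origin on the work surface. World frame = base frame: x ahead of the robot, y to its left, z up, the work surface at z = 0. Lengths are in m, angles in degrees, forces in N, time in s.
With the tool pointing down it reaches from about 0.3 to 0.75 m from the base axis. Payload 8.5 kg.
Tool frame: the origin (TCP) lies on the centre line of the jaws, within the pads' length; the fingertips stand 14 mm ahead of it and the grasp point (between the pads) lies 5 mm behind it; z points along the fingers, x is the direction in which the jaws open and shut, and the axes are right-handed (so a half turn about z gives the same grasp; the last joint's range is limited). The gripper opens to 85 mm and grips with 20 to 120 N. Pads are 22 mm wide; open, the fingers measure 114 mm over their backs; the gripper's body (76 mm by 85 mm) begins 54 mm behind the grasp point. The pads swing forward as they close: fully open they stand 13 mm farther back than shut.
Start: joints at [-75.934, 21.807, 74.336, -0, 83.858, -12.336], TCP at [0.245, -0.493, 0.245] pointing down, gripper open.
Joint ranges: [-178.18, 178.18], [-50.72, 133.34], [12.68, 142.11], [-81.47, 261.47], [9.98, 163.14], [-165.26, 165.26]. Speed limits (degrees/s): [136.94, 136.94, 180, 180, 180, 180].

INTERFACE

Orientations are given as a 3x3 rotation matrix whose columns are the frame's x, y, z axes.
In Python, from rig import * gives the robot as it stands.
- The arm moves only by the shell command python3 -m crank 'ROWS' [FORCE]. ROWS is JSON, one flat list of numbers, 7 for each row, row after row: the turn, a rotation vector about the world's x, y, z in rad, then the shift along the world's x, y, z in m, then the opening in per cent of the stroke, from 0 (shut) to 100 (fully open). A call has 1 to 20 rows; each row shifts and turns the commanded pose from where the row before left it; what a row does not reach is not made up. A row lasts 1/10 s, in which the tool goes at most 50 mm and 8.59 degrees, less where a joint would pass 70% of its speed; a pose out of reach is approached as far as the arm can. A call is refused whole if a number of a shift passes 0.05 or a number of a turn 0.15, either way. A call with a gripper value outside its range is refused whole. The fingers move at their own pace and stop on an object; FORCE is the grip in N (left out, the last holds). Time passes only in rows, so rows that do not move let the fingers close. It gives the time, the measured TCP pose, the force and the opening at its end, in the units of the state.
- observe(): the state, without advancing time (a new reading comes with each control period).
- get_image(name): name is "side" or "top"; returns a dict with "frame" (480x640x3 uint8, red, green, blue), "fov_y" (degrees; the focal length in pixels is half the picture's height over the tangent of half this angle, whatever the lens; pixels are square), "cx", "cy" (the principal point, pixels), "world_to_cam" (4x4, takes a point from world to camera coordinates). Camera axes: x right, y up, looking along -z (the intrinsics and any distortion apply to the point x, -y, -z); pixel columns grow to the right and rows downward; lengths in m; the calibration is good to about 2 mm. A picture is of the moment at which its call begins. There is no depth.
- close_job(): hands the job in, once; it reports no verdict.
The state is a dict: "time_s": time; "q": joint angles; "qvel": joint speeds; "joint_efforts": joint torques, N m; "position": TCP position; "tool_rot": TCP orientation; "ft_force": force on the tool from outside, world axes, zero at the start; "wrist_torque": the same for the moment, N m; "grip_width": finger opening in m.
Only numpy, scipy, OpenCV 4.12 (cv2) and the standard library are available. Lean on these libraries where they do the work, as an engineer would, in place of code of your own. Each camera call takes 0.05 s, during which the arm holds its last target. There are 200 camera calls.

TASK

Build up the flow cell in the blue assembly jig, ready for bolting: first the white cell body, then the orange spacer frame, then the steel top plate, each lowered (not dropped) squarely between the guides until it lies flat and fully home before the next one goes on. The red-capped ports of the body and of the top plate must both be at the jig's open end. Leave the bottle, the jar, the beaker and the screwdriver where they are, and let go of the stack at the end.

Things in the scene. Friction and masses are not known exactly. Their poses are not given: they have to be found in the camera images.
- jig: assembly jig fixed to the bench: blue base plate 110 (x) by 170 (y) by 12 mm, steel guides 8 mm thick round a pocket, 54 mm high over the pocket floor plus an 8 mm outward lead-in flare (top 74 mm over the bench). One end (-y) is closed by a full wall; the +y end is open in the middle. Origin: centre of the base's underside; x across, y along towards the open end, z up
- jig_nest (a point): centre of the pocket floor, 12 mm over the bench; axes as the jig's. Pocket 63 (x) by 123 mm (y): 1.5 mm clearance a side. The long sides have guides only over 20 mm at each end; the middle 83 mm is open for fingers. Seated, the body has its origin here, the spacer 30 mm above, the top plate 44 mm above, with their y along the jig's y (spacer: either way round)
- jig_open_end (a point): middle of the pocket's open end at floor height, 61.5 mm from jig_nest along the jig's y; the gap between the guides there is 41 mm wide, for the body's port
- cell_body: white plastic half-cell block 60 (x) by 120 (y) by 30 mm (z), about 0.45 kg, black flow field recessed in its top; a port with a red screw cap (23 mm diameter) sticks out 30 mm from its +y end, axis 15 mm above the underside. Starts flat on the bench, flow field up. Origin: centre of the underside; y towards the port, z up
- body_port (a point): on the axis of the body's port cap near its outer face, 86 mm from the body's origin along y, 15 mm up
- cell_spacer: rigid orange plastic spacer frame 60 (x) by 120 (y) by 14 mm (z), about 65 g, with a 36 by 84 mm window; same either way round. Starts flat on the sloping rack, long side up the slope. Origin: centre of the underside (in the window); y along, z out of its top face
- cell_top: steel-coloured top plate 60 (x) by 120 (y) by 16 mm (z), about 0.32 kg; a port with a red screw cap (23 mm diameter) stands 30 mm up from its top face, 42 mm from the centre towards +y. Starts flat on the sloping rack, port uphill. Origin: centre of the underside; y towards the port, z out of its top face
- top_port (a point): near the upper face of the top plate's port cap, 42 mm along y and 42 mm above the plate's underside
- rack: draining rack fixed to the bench: rubber-faced board 270 mm long (x), 185 mm up the slope, rising to +y at 30 degrees, face 22 mm over the bench at its lower and 115 mm at its upper edge; a steel lip stands 12 mm out of the face along the lower edge, parts rest on it side by side, 120 to 140 mm between centres, either one on either side. Origin: on the bench under the face's middle; x along, z up
- rack_face (a point): centre of the rack's sloping face, 68 mm over the bench; axes as the rack's (not tilted)
- reagent_bottle: bystander: brown glass bottle with red cap, 60 mm diameter, 130 mm high, loose, standing in the gap between rack and jig, on their far side. Origin: centre of the underside
- beaker: bystander: glass beaker 70 mm diameter, 95 mm high, loose. Origin: centre of the underside
- screwdriver: bystander: red-handled screwdriver 200 mm long lying loose on the bench between the robot and the jig. Origin: under the tool, near its middle
- sample_jar: bystander: glass jar with red lid, 58 mm diameter, 68 mm high, loose, standing beside the jig on its +x side. Origin: centre of the underside
Things that resemble listed ones, but are neither listed nor needed, are in the scene too. Several things have the shape of the cell_spacer; the one meant has the colours described above. Leave any yellow look-alike of the cell_top alone.

How it is judged (in metres and radians):
On the way, in this order (a step that is already met when the one before it is completed fails the run):
1. the white body lies home in the jig, port at the open end, let go (x of cell_body in the frame of jig_nest between -0.004 and 0.004 m and y of cell_body in the frame of jig_nest between -0.004 and 0.004 m and z of cell_body in the frame of jig_nest between -0.002 and 0.002 m and angle between cell_body's own z axis and vertical below 0.05 rad and angle between the y axis of cell_body and the y axis of jig_nest, either way round below 0.06 rad and y of body_port in the frame of jig_nest above 0.07 m and contact force between the fingers and cell_body below 0.1 N), for 0.2 s.
2. the orange spacer lies flat on the body between the guides, let go (x of cell_body in the frame of jig_nest between -0.004 and 0.004 m and y of cell_body in the frame of jig_nest between -0.004 and 0.004 m and z of cell_body in the frame of jig_nest between -0.002 and 0.002 m and angle between each of cell_body, cell_spacer's own z axis and vertical below 0.05 rad and angle between the y axis of each of cell_body, cell_spacer and the y axis of jig_nest, either way round below 0.06 rad and y of body_port in the frame of jig_nest above 0.07 m and x of cell_spacer in the frame of jig_nest between -0.004 and 0.004 m and y of cell_spacer in the frame of jig_nest between -0.004 and 0.004 m and z of cell_spacer in the frame of jig_nest between 0.028 and 0.032 m and contact force between the fingers and cell_spacer below 0.1 N), for 0.2 s.
3. the steel top plate lies flat on the spacer, port at the open end, let go (x of cell_body in the frame of jig_nest between -0.004 and 0.004 m and y of cell_body in the frame of jig_nest between -0.004 and 0.004 m and z of cell_body in the frame of jig_nest between -0.002 and 0.002 m and angle between each of cell_body, cell_spacer, cell_top's own z axis and vertical below 0.05 rad and angle between the y axis of each of cell_body, cell_spacer, cell_top and the y axis of jig_nest, either way round below 0.06 rad and y of body_port in the frame of jig_nest above 0.07 m and x of cell_spacer in the frame of jig_nest between -0.004 and 0.004 m and y of cell_spacer in the frame of jig_nest between -0.004 and 0.004 m and z of cell_spacer in the frame of jig_nest between 0.028 and 0.032 m and x of cell_top in the frame of jig_nest between -0.004 and 0.004 m and y of cell_top in the frame of jig_nest between -0.004 and 0.004 m and z of cell_top in the frame of jig_nest between 0.042 and 0.046 m and y of top_port in the frame of jig_nest above 0.03 m and contact force between the fingers and cell_top below 0.1 N), for 0.2 s.
At the end, for the whole second after the job is handed in: Body, spacer and top plate stacked in that order in the jig: each within 4 mm of the pocket's centre in x and y, within 2 mm of its height (0, 30, 44 mm over the pocket floor), level to 0.05 rad, square to 0.06 rad; both ports at the open end; all at rest and let go (all of step 3 and contact force between the fingers and cell_body below 0.1 N and linear speed of each of cell_body, cell_spacer, cell_top below 0.02 m/s and contact force between the fingers and cell_spacer below 0.1 N); the robot touches nothing.
It fails at once if a cell part is dropped (let go and falling at more than 0.45 m/s, as from over 10 mm) ((contact force between the fingers and cell_body below 0.05 N and linear speed of cell_body above 0.45 m/s) or (contact force between the fingers and cell_spacer below 0.05 N and linear speed of cell_spacer above 0.45 m/s) or (contact force between the fingers and cell_top below 0.05 N and linear speed of cell_top above 0.45 m/s)).
It fails at once if the brown bottle is pushed more than 25 mm or tipped over (distance of reagent_bottle from where it was at the start of the episode above 0.025 m or angle between reagent_bottle's own z axis and vertical above 0.35 rad).
It fails at once if the beaker is pushed more than 25 mm or tipped over (distance of beaker from where it was at the start of the episode above 0.025 m or angle between beaker's own z axis and vertical above 0.35 rad).
It fails at once if the sample jar is pushed more than 25 mm or tipped over (distance of sample_jar from where it was at the start of the episode above 0.025 m or angle between sample_jar's own z axis and vertical above 0.35 rad).
It fails at once if the screwdriver is pushed more than 25 mm (distance of screwdriver from where it was at the start of the episode above 0.025 m).
It also fails if it takes over 72 s, if anything falls off the work surface, if the arm or the gripper's body presses on something with over 40 N, if the wrist force passes 120 N, or if a joint passes its speed limit or range.

## Working session

There is one attempt and no reset: what is moved stays moved. The work goes in short steps, Python scripts to look and compute and a shell command to move; the robot and the scene stay as the last step left them, time stands still between calls to the robot, and variables do not carry over. Pictures are saved under pics/ and viewed, about 8 in all and at most 12, crops included, and the job is handed in when it is done.

```bash
ls; mkdir -p pics
python3 - <<'E'
from rig import *
import cv2
for n in("side","top"):
    d=get_image(n); cv2.imwrite(f"pics/{n}0.png",d["frame"][:,:,::-1]); print(n,{k:v for k,v in d.items() if k!="frame"})
print(observe())
E
```

```text
pics
side {'fov_y': 47.1520738489356, 'cx': 321.1415761865471, 'cy': 236.7440432532506, 'world_to_cam': array([[-0.9961815 , -0.08539773,  0.01815613,  0.4932566 ],
       [ 0.06906371, -0.64358127,  0.76225544, -0.04761894],
       [-0.05340993,  0.76059869,  0.64702164, -1.64110923],
       [ 0.        ,  0.        ,  0.        ,  1.        ]])}
top {'fov_y': 45.72315488886412, 'cx': 324.52021590852746, 'cy': 240.19058919975197, 'world_to_cam': array([[ 0.01048303, -0.99994141,  0.00269867,  0.07052803],
       [ 0.99473961,  0.01070344,  0.10187514, -0.50287368],
       [-0.10189806,  0.00161651,  0.99479353, -1.35137415],
       [ 0.        ,  0.        ,  0.        ,  1.        ]])}
{'time_s': 0.1, 'q': array([-7.59346309e+01,  2.18378702e+01,  7.43774103e+01, -9.71468847e-05,
        8.38585203e+01, -1.23372702e+01]), 'qvel': array([ 0.01101106, -0.01395566, -0.1461169 , -0.04113821,  0.01907284,
       -0.03639855]), 'joint_efforts': array([ 3.77738368e-03, -4.49219799e+01, -2.31658405e+01, -1.31583874e-04,
        3.60184633e-03,  1.11886445e-05]), 'position': array([ 0.24449893, -0.49240693,  0.24478423]), 'tool_rot': array([[ 4.44676405e-01, -8.95691239e-01, -3.14672203e-04],
       [-8.95690410e-01, -4.44676432e-01,  1.24903838e-03],
       [-1.25868004e-03, -2.73569020e-04, -9.99999170e-01]]), 'ft_force': array([ 0.11330212, -0.48659341, -0.09688711]), 'wrist_torque': array([ 0.0301085 , -0.04494454,  0.03917487]), 'grip_width': 0.08551395594108027}
```

View pics/top0.png

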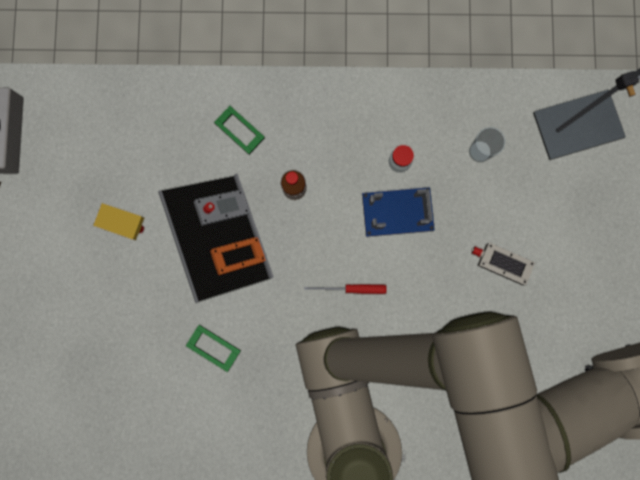

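View pics/side0.png

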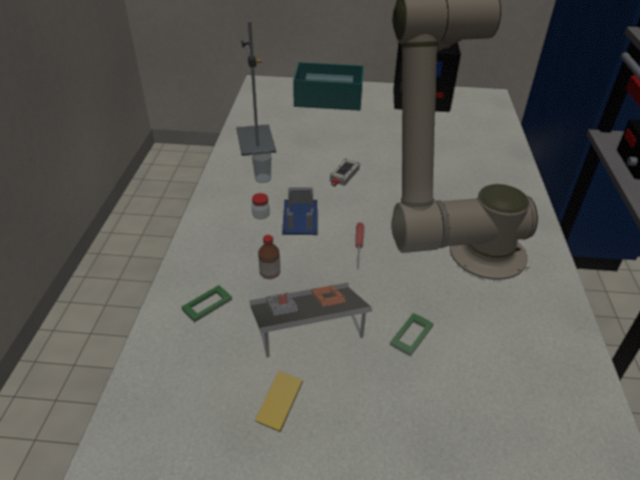

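The top view shows these things:
- Jig at (398,212), open end to the left, which is +y.
- White body at (506,263) with its port to the left.
- Rack at (215,238). Its lip is on the right and uphill is to the left. The steel top is at (220,208) and the orange spacer at (238,255).
- The look-alikes are green frames at (240,130) and (213,348), and a yellow plate at (120,222). By colour, orange at (238,255) and steel at (220,208) are the ones meant.

Next I'll confirm this in an enlarged crop and measure.

```bash
cat > h.py <<'E'
import numpy as np, cv2
from rig import *
def cam(n):
    d=get_image(n); d["f"]=240/np.tan(np.radians(d["fov_y"]/2)); return d
def ray(d,u,v):
    M=d["world_to_cam"]; R=M[:3,:3]; C=-R.T@M[:3,3]
    return C, R.T@np.array([(u-d["cx"])/d["f"],-(v-d["cy"])/d["f"],-1.])
def plane(d,uv,p0,n=(0,0,1)):
    C,r=ray(d,*uv); n=np.array(n); return C+r*(n@(np.array(p0)-C))/(n@r)
def proj(d,p):
    M=d["world_to_cam"]; c=M[:3,:3]@p+M[:3,3]; return np.array([d["cx"]-d["f"]*c[0]/c[2], d["cy"]+d["f"]*c[1]/c[2]])
def mask(d,lo,hi,roi):
    x0,x1,y0,y1=roi; m=np.zeros((480,640),np.uint8)
    hsv=cv2.cvtColor(d["frame"],cv2.COLOR_RGB2HSV); m[y0:y1,x0:x1]=cv2.inRange(hsv,lo,hi)[y0:y1,x0:x1]; return m
def big(m):
    c=cv2.findContours(m,cv2.RETR_EXTERNAL,cv2.CHAIN_APPROX_NONE)[0]; return max(c,key=cv2.contourArea)
E
python3 - <<'E'
from h import *
d=cam("top"); F=d["frame"][:,:,::-1]
print("C",ray(d,0,0)[0],d["f"])
c=lambda x0,x1,y0,y1,s:cv2.resize(F[y0:y1,x0:x1],None,fx=s,fy=s,interpolation=cv2.INTER_CUBIC)
o=np.zeros((600,800,3),np.uint8)
a=c(155,280,170,305,3.2);o[:a.shape[0],:a.shape[1]]=a
a=c(355,445,180,242,4.4);o[:a.shape[0],404:404+a.shape[1]]=a
a=c(465,541,235,289,5);o[280:280+a.shape[0],404:404+a.shape[1]]=a[:320]
cv2.imwrite("pics/mos.png",o)
hsv=cv2.cvtColor(d["frame"],cv2.COLOR_RGB2HSV)
for u,v in[(375,215),(238,243),(478,252),(495,250),(525,268),(510,290),(505,264),(230,200),(180,230),(398,212),(210,208)]: print((u,v),hsv[v,u])
E
```

```text
C [0.36178662 0.07809089 1.39537826] 569.2241791767747
(375, 215) [109 176  94]
(238, 243) [ 11 198 138]
(478, 252) [  1 197 141]
(495, 250) [ 17  21 110]
(525, 268) [ 18  23 131]
(510, 290) [ 39  12 150]
(505, 264) [160  14  55]
(230, 200) [90 13 77]
(180, 230) [ 0 17 15]
(398, 212) [109 177  92]
(210, 208) [  2 142 120]
```

View pics/mos.png

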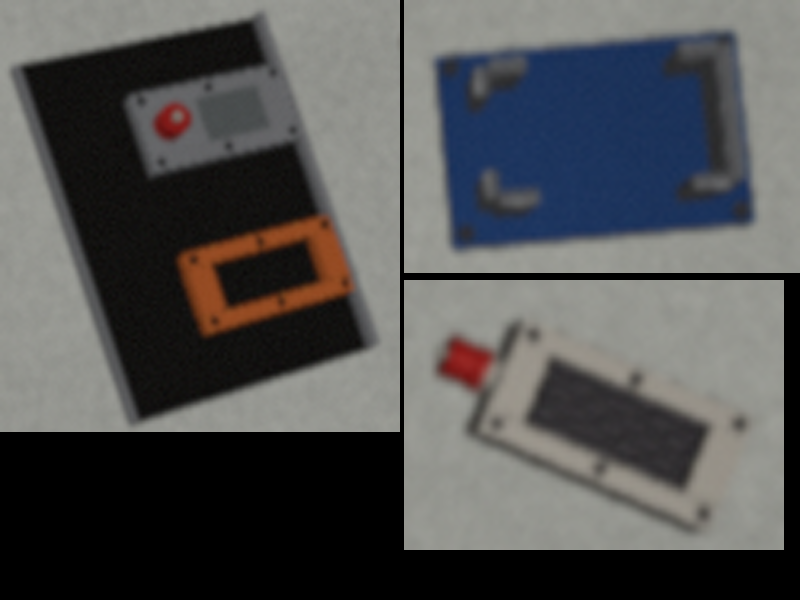

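The mosaic confirms the three parts: orange frame, steel plate with red port uphill, and white body with red port on the left. It also shows the jig's full wall on the right. Now for the metric poses.

```bash
cat >> h.py <<'E'
def rect(P2):
    (c,s,a)=cv2.minAreaRect(P2.astype(np.float32).reshape(-1,1,2))
    if s[0]<s[1]: s=s[::-1]; a+=90
    a=a%180; return np.array(c),s,a-90   # yaw of 'y along long side' in deg
def meas(d,cnt,p0,n=(0,0,1),B=None):
    P=np.array([plane(d,p,p0,n) for p in cnt.reshape(-1,2)])
    if B is None: return rect(P[:,:2]*1000)
    c,s,a=rect((P-p0)@B.T*1000); return c,s,a
E
cat > m.py <<'E'
from h import *
d=cam("top")
def show(n,r): print(n,"c",r[0].round(1),"size",np.round(r[1],1),"yaw",round(r[2],2))
j=big(mask(d,(100,100,40),(120,255,255),(350,450,175,245))); show("jig",meas(d,j,(0,0,.012)))
f=big(mask(d,(0,0,0),(180,255,80),(487,529,248,281))); show("field",meas(d,f,(0,0,.029)))
w=mask(d,(8,16,85),(26,60,255),(470,545,235,290)); w=cv2.morphologyEx(w,cv2.MORPH_CLOSE,np.ones((3,3))); show("white",meas(d,big(w),(0,0,.030)))
c=big(mask(d,(0,120,60),(10,255,255),(465,492,240,262))); print("cap",meas(d,c,(0,0,.020))[0])
# rack
k=big(mask(d,(0,0,0),(180,255,45),(150,280,165,310)))
x0,y0=None,None
yaw=15.;org=plane(d,(215,238),(0,0,.068))
for i in range(4):
    t=np.radians(yaw);X=np.array([np.cos(t),np.sin(t),0]);H=np.array([-np.sin(t),np.cos(t),0])
    U=H*np.cos(np.pi/6)+np.array([0,0,.5]);N=-H*.5+np.array([0,0,np.cos(np.pi/6)])
    r=meas(d,cv2.convexHull(k),org,N,np.array([U,-X]))   # long= X
    a=(r[2]+90)%180-90 if abs(r[2])<45 else r[2]
    yaw+= a if abs(a)<45 else 0
    c=org+U*r[0][0]/1e3-X*r[0][1]/1e3; org=c+ H*0; s=(.068-org[2])/.5; org=org+U*0
    print("rack",r[0].round(1),np.round(r[1],1),round(r[2],2),"yaw",round(yaw,2),"c",c.round(4))
    org=plane(d,proj(d,c),(0,0,.068))
np.savez("rack.npz",org=org,X=X,U=U,N=N)
B=np.array([X,U])
o=big(mask(d,(5,120,60),(20,255,255),(200,280,225,285))); r=meas(d,o,org+.014*N,N,B); show("spacer(x,u)",r)
p=org+X*r[0][0]/1e3+U*r[0][1]/1e3; print(" foot on face",p.round(4))
g=mask(d,(0,0,55),(180,60,255),(192,250,185,230)); g|=mask(d,(0,100,50),(10,255,255),(192,250,185,230))
cv2.imwrite("pics/g.png",g)
r=meas(d,big(g),org+.016*N,N,B); show("top(x,u)",r)
p=org+X*r[0][0]/1e3+U*r[0][1]/1e3; print(" foot on face",p.round(4))
E
python3 m.py
```

```text
jig c [ 576.5 -102.4] size [164.2 105.1] yaw 5.84
field c [ 450.7 -364.3] size [80.5 33.2] yaw -23.3
white c [ 455.5 -348.1] size [152.9  63.2] yaw -23.03
cap [ 480.31048584 -294.27075195]
rack [-5.1 -4.9] [264.7 182.2] 5.71 yaw 20.71 c [0.506  0.3296 0.0654]
rack [ 0.1 -0.5] [264.3 181.9] -0.32 yaw 20.39 c [0.5062 0.3294 0.0681]
rack [-0.  0.] [264.1 181.9] 0.03 yaw 20.43 c [0.5062 0.3294 0.068 ]
rack [ 0. -0.] [264.1 181.9] -0.0 yaw 20.42 c [0.5062 0.3294 0.068 ]
spacer(x,u) c [-60.1 -28.8] size [126.5  64.5] yaw 0.12
 foot on face [0.4585 0.2851 0.0536]
top(x,u) c [ 66.1 -38. ] size [145.   89.7] yaw -8.5
 foot on face [0.5796 0.3217 0.049 ]
```

```bash
python3 -m crank '[0,0,0.117,0.0344,0.0213,-0.015,100, 0,0,0.117,0.0344,0.0213,-0.015,100, 0,0,0.117,0.0344,0.0213,-0.015,100, 0,0,0.117,0.0344,0.0213,-0.015,100, 0,0,0.117,0.0344,0.0213,-0.015,100, 0,0,0.117,0.0344,0.0213,-0.015,100, 0,0,0,0,0,0,100, 0,0,0,0,0,0,100]' 80
python3 - <<'E'
from h import *
s=observe();print(s["position"],np.degrees(np.arctan2(s["tool_rot"][1,0],s["tool_rot"][0,0])),s["tool_rot"][:,2])
d=cam("top");print(proj(d,s["position"]));u,v=proj(d,s["position"]).astype(int)
e=cam("side");a,b=proj(e,s["position"]).astype(int);print(a,b)
A=cv2.resize(d["frame"][v-40:v+40,u-40:u+40],(400,400),interpolation=2);Bm=cv2.resize(e["frame"][b-40:b+40,a-40:a+40],(400,400),interpolation=2)
cv2.imwrite("pics/ap1.png",np.hstack([A,Bm])[:,:,::-1])
E
```

```text
time_s: 1.0
position: [0.4513, -0.3642, 0.1549]
tool_rot: [[0.918, -0.396, -0.001], [-0.396, -0.918, 0.001], [-0.001, -0.0, -1.0]]
ft_force: [0.3, -0.9, 0.1]
grip_width: 0.0855
[ 0.45133111 -0.36424293  0.15485601] -23.320762697262143 [-8.00076643e-04  6.42282023e-04 -9.99999474e-01]
[525.82294344 259.42830881]
344 136
```

View pics/ap1.png

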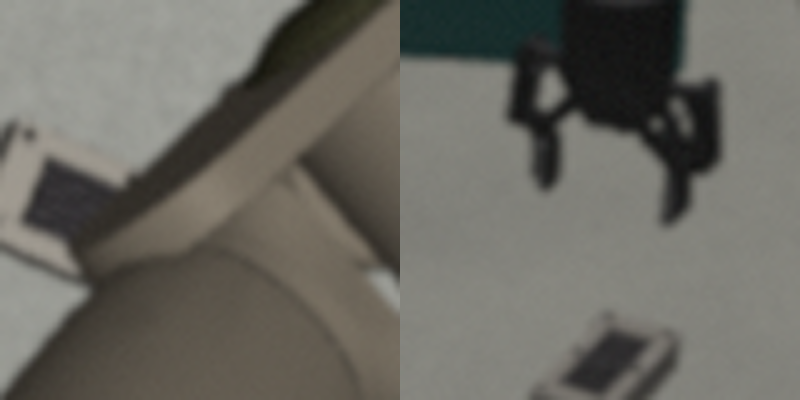

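The side crop shows both open fingertips at TCP level, straddling above the body at crop (600,370). Open tips are therefore about 1 mm ahead of the TCP. Now I'll descend and grip.

```bash
python3 -m crank '[0,0,0,0,0,-0.03,100, 0,0,0,0,0,-0.03,100, 0,0,0,0,0,-0.03,100, 0,0,0,0,0,-0.025,100, 0,0,0,0,0,-0.015,100, 0,0,0,0,0,-0.007,100, 0,0,0,0,0,0,100, 0,0,0,0,0,0,40, 0,0,0,0,0,0,40, 0,0,0,0,0,0,40, 0,0,0,0,0,0,40, 0,0,0,0,0,0,40]' 80
```

```text
time_s: 2.3
position: [0.4511, -0.3653, 0.0199]
tool_rot: [[0.918, -0.397, 0.001], [-0.397, -0.918, -0.002], [0.002, 0.001, -1.0]]
ft_force: [-1.9, 0.7, 6.5]
grip_width: 0.0582
```

```bash
python3 -m crank '[0,0,0,0,0,0.015,40, 0,0,0,0,0,0.025,40, 0,0,0,0,0,0.035,40, 0,0,0,0,0,0.035,40, 0,0,0,0,0,0.03,40, 0,0,0.0635,0.0157,0.0329,0,40, 0,0,0.0635,0.0157,0.0329,0,40, 0,0,0.0635,0.0157,0.0329,0,40, 0,0,0.0635,0.0157,0.0329,0,40, 0,0,0.0635,0.0157,0.0329,0,40, 0,0,0.0635,0.0157,0.0329,0,40, 0,0,0.0635,0.0157,0.0329,0,40, 0,0,0.0635,0.0157,0.0329,0,40, 0,0,0,0,0,0,40, 0,0,0,0,0,0,40, 0,0,0,0,0,0,40]'
python3 - <<'E'
from h import *
s=observe();print(s["position"],np.degrees(np.arctan2(s["tool_rot"][1,0],s["tool_rot"][0,0])),s["tool_rot"][:,2])
d=cam("top");e=cam("side");p=s["position"]-[0,0,.05]
u,v=proj(d,p).astype(int);a,b=proj(e,p).astype(int);print(u,v,a,b)
A=cv2.resize(d["frame"][v-50:v+50,u-50:u+50],(400,400),interpolation=2);Bm=cv2.resize(e["frame"][b-40:b+40,a-40:a+40],(400,400),interpolation=2)
cv2.imwrite("pics/ap2.png",np.hstack([A,Bm])[:,:,::-1])
E
```

```text
time_s: 3.9
position: [0.5762, -0.1023, 0.1584]
tool_rot: [[0.995, 0.099, -0.0], [0.099, -0.995, -0.0], [-0.0, 0.0, -1.0]]
ft_force: [0.1, 0.1, -4.2]
grip_width: 0.0584
[ 0.57619501 -0.10226862  0.1584034 ] 5.666044663675623 [-2.33939395e-04 -2.08287896e-04 -9.99999951e-01]
402 205 298 190
```

View pics/ap2.png

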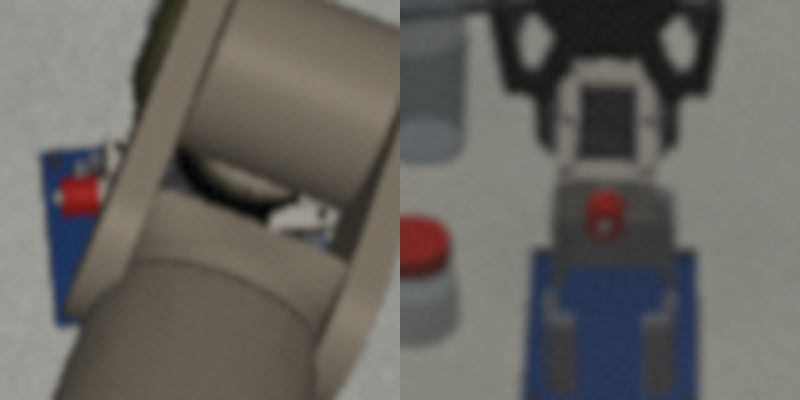

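The body is held level above the jig with its cap facing the open end. The cap is at side crop (605,213) and top crop (80,197). I'll measure the cap in both views against the jig.

Run:
```python
from h import *
s=observe();d=cam("top");e=cam("side");p=s["position"]
t=np.radians(5.75);Y=np.array([-np.sin(t),np.cos(t)]);X=np.array([np.cos(t),np.sin(t)]);J=np.array([576.5,-102.4])
R=((0,110,50),(10,255,255))
c=big(mask(d,*R,(360,382,195,212)));r=meas(d,c,(0,0,p[2]-.020+.020));print("top cap",r[0],r[1]); cap=np.array(r[0])
o=cap-76.1*Y-J;print("body-jig in jig axes x,y (top)",X@o,Y@o)
c=big(mask(e,*R,(290,308,180,205)));M=cv2.moments(c);uv=(M["m10"]/M["m00"],M["m01"]/M["m00"])
C,rr=ray(e,*uv);k=(cap[1]/1e3-C[1])/rr[1];print("side cap on that y:",(C+k*rr)*1e3)
# triangulate
C2,r2=ray(d,*cv2.minAreaRect(big(mask(d,*R,(360,382,195,212))))[0]);
A=np.array([rr,-r2]).T;k=np.linalg.lstsq(A,C2-C,rcond=None)[0];print("tri",(C+k[0]*rr)*1e3,(C2+k[1]*r2)*1e3)
# side jig base front edge (blue)
j=mask(e,(100,100,30),(120,255,255),(270,330,195,240));b=cv2.approxPolyDP(cv2.convexHull(big(j)),2,True).reshape(-1,2)
for q in b: print(q,((plane(e,q,(0,0,.012))[:2]*1e3-J)@np.array([X,Y]).T).round(1))
```

```text
top cap [571.8616333  -28.55031395] (19.794384002685547, 17.80875015258789)
body-jig in jig axes x,y (top) 2.7838280542254568 -2.157178328482791
side cap on that y: [566.19328834 -28.55031395 160.99465284]
tri [566.16036123 -28.2838381  161.18664765] [571.23900935 -28.27730984 162.04857499]
[315 202] [-53.1 -72. ]
[316 227] [-55.4  57. ]
[313 233] [-46.   85.9]
[284 232] [42.5 81.8]
[285 202] [ 44.8 -71. ]
```

```bash
python3 -m crank '[0,0,0,-0.0013,0.0009,-0.02,40, 0,0,0,-0.0013,0.0009,-0.02,40, 0,0,0,0,0,-0.012,40, 0,0,0,0,0,0,40, 0,0,0,0,0,0,40]'
python3 - <<'E'
from h import *
s=observe();d=cam("top");e=cam("side");p=s["position"];print(p)
t=np.radians(5.75);Y=np.array([-np.sin(t),np.cos(t)]);X=np.array([np.cos(t),np.sin(t)]);J=np.array([576.5,-102.4])
R=((0,110,50),(10,255,255))
r=meas(d,big(mask(d,*R,(360,382,195,216))),(0,0,p[2]));print("top cap",r[0],r[1]); cap=np.array(r[0])
o=cap-76.1*Y-J;print("body-jig (top)",X@o,Y@o)
a,b=proj(e,p-[0,0,.04]).astype(int);print(a,b)
cv2.imwrite("pics/ap3.png",cv2.resize(e["frame"][b-25:b+35,a-40:a+40],(800,600),interpolation=2)[:,:,::-1])
E
```

```text
time_s: 4.6
position: [0.5743, -0.1002, 0.1069]
tool_rot: [[0.995, 0.099, 0.001], [0.099, -0.995, -0.0], [0.001, 0.0, -1.0]]
ft_force: [0.6, -0.4, -3.6]
grip_width: 0.0582
[ 0.57432593 -0.10019313  0.10687012]
top cap [570.16674805 -25.03911591] (20.79450225830078, 18.32353973388672)
body-jig (top) 1.4492507104877996 1.5061604547092793
298 202
```

View pics/ap3.png

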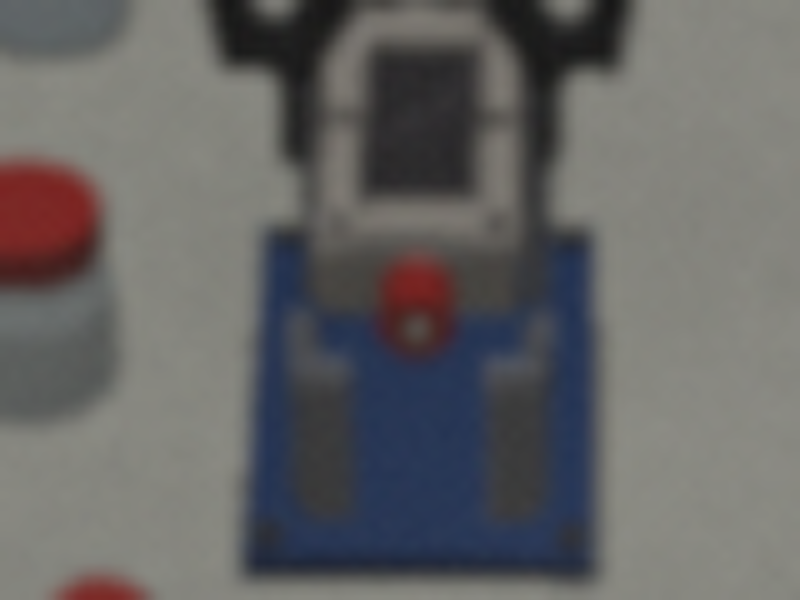

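The side crop shows the cap at x=418 and the middle between the guide posts (352 and 487) at x=420. That is centred to within about 0.6 mm. I'll lower with a small trim.

```bash
python3 -m crank '[0,0,0,-0.0008,-0.0005,-0.01,40, 0,0,0,0,0,-0.01,40, 0,0,0,0,0,-0.006,40, 0,0,0,0,0,-0.006,40, 0,0,0,0,0,-0.006,40, 0,0,0,0,0,-0.006,40, 0,0,0,0,0,0,40]'
```

```text
time_s: 5.4
position: [0.5746, -0.1047, 0.0636]
tool_rot: [[0.995, 0.099, 0.005], [0.099, -0.995, -0.008], [0.004, 0.008, -1.0]]
ft_force: [-1.7, -20.3, 7.5]
grip_width: 0.0584
```

Contact at the open-end guides: −20 N in y, with the compliant arm pushed 4 mm. The body needs to go −y, so I'll relieve that before going deeper.

```bash
python3 -m crank '[0,0,0,0.0002,-0.002,0,40, 0,0,0,0.0002,-0.002,0,40, 0,0,0,0.0001,-0.001,0,40, 0,0,0,0,0,0,40, 0,0,0,0,0,0,40]'
```

```text
time_s: 5.9
position: [0.5743, -0.106, 0.0624]
tool_rot: [[0.995, 0.1, 0.002], [0.1, -0.995, -0.001], [0.001, 0.002, -1.0]]
ft_force: [2.6, -5.9, 0.1]
grip_width: 0.0583
```

```bash
python3 -m crank '[0,0,0,0.0005,-0.0015,0,40, 0,0,0,0,0,-0.006,40, 0,0,0,0,0,-0.006,40, 0,0,0,0,0,-0.006,40, 0,0,0,0,0,-0.006,40, 0,0,0,0,0,0,40]'
```

```text
time_s: 6.5
position: [0.5753, -0.105, 0.0405]
tool_rot: [[0.995, 0.101, 0.004], [0.101, -0.995, 0.001], [0.004, -0.0, -1.0]]
ft_force: [-0.9, 13.2, 20.9]
grip_width: 0.0582
```

```bash
python3 -m crank '[0,0,0,0,0.0015,0.001,40, 0,0,0,0,0,0,40, 0,0,0,0,0,-0.003,40, 0,0,0,0,0,-0.003,40, 0,0,0,0,0,-0.002,40, 0,0,0,0,0,0,40, 0,0,0,0,0,0,40]'
python3 - <<'E'
from h import *
print(np.degrees(observe()["tool_rot"]@[0,0,1]),observe()["wrist_torque"])
E
```

```text
time_s: 7.2
position: [0.5752, -0.1041, 0.0325]
tool_rot: [[0.995, 0.101, 0.003], [0.101, -0.995, 0.0], [0.003, -0.0, -1.0]]
ft_force: [1.2, 7.7, 11.9]
grip_width: 0.0585
[ 1.83093134e-01  2.02135489e-02 -5.72954834e+01] [ 0.46061019 -0.16686707  0.07271335]
```

```bash
python3 -m crank '[0,0,0,0,0.0007,-0.002,40, 0,0,0,0,0,-0.002,40, 0,0,0,0,0,0,40, 0,0,0,0,0,0,40]'
```

```text
time_s: 7.6
position: [0.575, -0.1034, 0.0283]
tool_rot: [[0.995, 0.101, 0.003], [0.101, -0.995, 0.0], [0.003, -0.0, -1.0]]
ft_force: [1.0, 7.0, 11.4]
grip_width: 0.0583
```

Run:
```python
from h import *
e=cam("side")
cv2.imwrite("pics/ap4.png",cv2.resize(e["frame"][175:247,252:348],(800,600),interpolation=2)[:,:,::-1])
```

```text
(no output)
```

View pics/ap4.png

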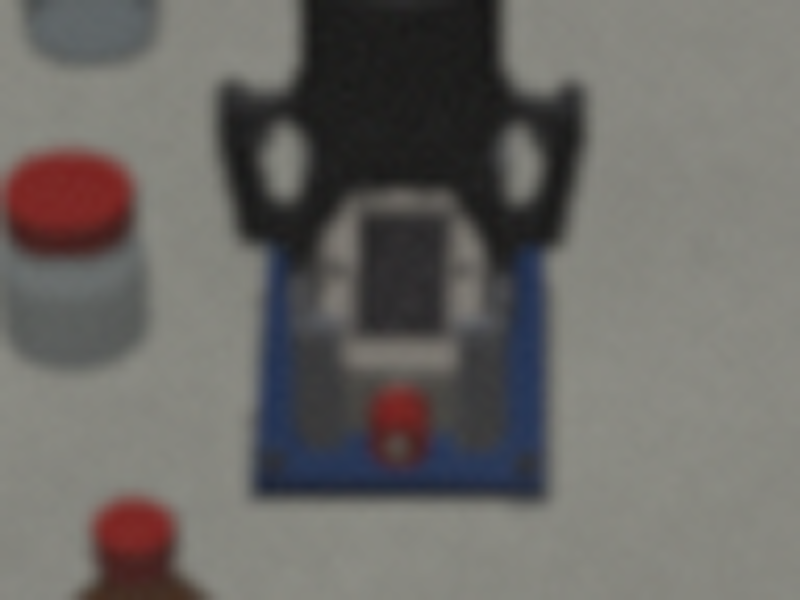

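```bash
python3 -m crank '[0,0,0,0,0.0007,-0.0015,40, 0,0,0,0,0,-0.0015,40, 0,0,0,0,0,0,40, 0,0,0,0,0,0,40]'
```

```text
time_s: 8.05
position: [0.575, -0.1033, 0.0277]
tool_rot: [[0.995, 0.101, 0.003], [0.101, -0.995, -0.001], [0.003, 0.001, -1.0]]
ft_force: [-6.3, 8.2, 32.7]
grip_width: 0.0584
```

```bash
python3 -m crank '[0,0,0,0,0,0.002,40, 0,0,0,0,0,0,40, 0,0,0,0,0,0,80, 0,0,0,0,0,0,100, 0,0,0,0,0,0,100, 0,0,0,0,0,0,100, 0,0,0,0,0,0,100]'; python3 -m crank '[0,0,0,0,0,0.03,100, 0,0,0,0,0,0.04,100, 0,0,0,0,0,0.04,100, 0,0,0,0,0,0.04,100, 0,0,0,-0.02,0.04,0.02,100, 0,0,0,-0.02,0.04,0.02,100, 0,0,0,-0.02,0.05,0.02,100, 0,0,0,-0.02,0.05,0,100, 0,0,0,0,0.05,0,100, 0,0,0,0,0.05,0,100, 0,0,0,0,0,0,100]'
python3 - <<'E'
from h import *
d=cam("top");e=cam("side")
def show(n,r): print(n,"c",r[0].round(1),"size",np.round(r[1],1),"yaw",round(r[2],2))
R=((0,110,50),(10,255,255))
show("cap",meas(d,big(mask(d,*R,(360,382,195,222))),(0,0,.032)))
f=big(mask(d,(0,0,0),(180,90,80),(382,418,200,225)));show("field",meas(d,f,(0,0,.041)))
A=cv2.resize(d["frame"][180:245,355:442],(522,390),interpolation=2);B=cv2.resize(e["frame"][185:245,275:325],(270,390),interpolation=2)
cv2.imwrite("pics/s1.png",np.hstack([A,B])[:,:,::-1])
E
```

```text
time_s: 8.75
position: [0.574, -0.1039, 0.0261]
tool_rot: [[0.995, 0.1, -0.0], [0.1, -0.995, 0.0], [-0.0, -0.0, -1.0]]
ft_force: [0.1, 0.1, -0.5]
grip_width: 0.0854
time_s: 9.85
position: [0.4971, 0.1708, 0.2337]
tool_rot: [[0.994, 0.106, 0.0], [0.106, -0.994, 0.001], [0.0, -0.001, -1.0]]
ft_force: [0.2, -1.4, -0.3]
grip_width: 0.0854
cap c [569.1 -29.1] size [19.5 13.1] yaw 8.82
field c [ 578.2 -104.4] size [80.5 33.6] yaw 5.63
```

View pics/s1.png

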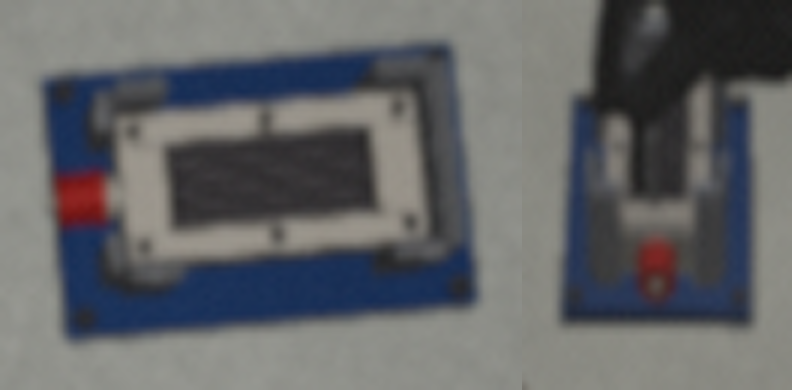

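The body sits level and square in the pocket with its port at the open end: cap at crop (80,198), corners clear of all four guides. In robot coordinates the seat is about (0.5745, −0.1036) at yaw 5.8°. The top camera reads about +3.5 mm in x there. Next I'll refine the rack parts from the first pictures using both cameras.

Run:
```python
from h import *
d=cam("top");e=cam("side")
for q,n in((d,"top"),(e,"side")): q["frame"]=cv2.imread(f"pics/{n}0.png")[:,:,::-1].copy()
z=np.load("rack.npz");org,X,U,N=[z[k] for k in("org","X","U","N")];B=np.array([X,U])
print(X,U,N)
def show(n,r): print(n,"x,u",r[0].round(1),"size",np.round(r[1],1),"yaw",round(r[2],2))
show("spacer top",meas(d,big(mask(d,(5,120,60),(20,255,255),(200,280,225,285))),org+.014*N,N,B))
w=mask(d,(0,0,0),(180,255,45),(216,262,238,272)); show("window top",meas(d,big(w),org+.007*N,N,B))
show("spacer side",meas(e,big(mask(e,(3,90,60),(22,255,255),(305,355,280,312))),org+.014*N,N,B))
w=mask(e,(0,0,0),(180,255,58),(317,341,287,302)); show("window side",meas(e,big(w),org+.007*N,N,B))
cor=[(274,312),(265,293),(289,289)]
g=mask(d,(60,0,55),(130,60,255),(190,246,185,230));g|=mask(d,(0,100,50),(10,255,255),(190,246,185,230))
c=big(cv2.morphologyEx(g,cv2.MORPH_OPEN,np.ones((3,3))))
# cut at the lower edge: keep plate points u<25mm
P=np.array([plane(d,p,org+.016*N,N) for p in c.reshape(-1,2)]);Q=(P-org-.016*N)@B.T*1000
print("top plate x extent by u:",[(u,Q[abs(Q[:,1]-u)<4][:,0].min().round(1),Q[abs(Q[:,1]-u)<4][:,0].max().round(1)) for u in(-70,-50,-30,-10,10,20)],"umax",Q[:,1].max())
for q,roi in((d,(198,222,198,218)),(e,(275,290,288,305))):
    c=big(mask(q,(0,110,50),(10,255,255),roi));show("cap",meas(q,c,org+.044*N,N,B))
# patch (darker inset) for cross-check
```

```text
[0.93712194 0.3490021  0.        ] [-0.30224468  0.81157141  0.5       ] [ 0.17450105 -0.46856097  0.8660254 ]
spacer top x,u [-60.1 -28.8] size [126.5  64.5] yaw 0.12
window top x,u [-59.1 -32.7] size [72.3 29.8] yaw -0.02
spacer side x,u [-62.6 -11.2] size [155.4  62.6] yaw -2.18Traceback (most recent call last):
  File "<stdin>", line 10, in <module>
  File "h.py", line 16, in big
    c=cv2.findContours(m,cv2.RETR_EXTERNAL,cv2.CHAIN_APPROX_NONE)[0]; return max(c,key=cv2.contourArea)
                                                                             ~~~^^^^^^^^^^^^^^^^^^^^^^^
ValueError: max() iterable argument is empty
```

```bash
python3 -m crank '[0,0,0.125,-0.0113,0.0331,0,100, 0,0,0.125,-0.0113,0.0331,0,100, 0.1227,0.0457,0,0,0,-0.01,100, 0.1227,0.0457,0,0,0,-0.02,100, 0.1227,0.0457,0,0,0,-0.03,100, 0.1227,0.0457,0,0,0,-0.0338,100, 0,0,0,0,0,0,100, 0,0,0,0,0,0,100]' 40
cat > r.py <<'E'
import sys
from h import *
z=np.load("rack.npz");org,X,U,N=[z[k] for k in("org","X","U","N")]
x,u,h=map(float,sys.argv[1:4]);T=org+X*x/1e3+U*u/1e3+N*h/1e3
s=observe();Rt=np.array([X,np.cross(-N,X),-N]).T
print("shift",(T-s["position"]).round(4),"turn",cv2.Rodrigues(Rt@s["tool_rot"].T)[0].ravel().round(4),"rel x,u,n",[round(float(v@(s["position"]-org))*1e3,1) for v in(X,U,N)],s["ft_force"].round(1))
E
python3 r.py -62 -29.5 12
```

```text
time_s: 10.85
position: [0.4763, 0.2309, 0.1403]
tool_rot: [[0.94, 0.294, -0.173], [0.341, -0.816, 0.467], [-0.004, -0.498, -0.867]]
ft_force: [0.3, 1.0, 0.3]
grip_width: 0.0855
shift [-0.0173  0.0474 -0.0766] turn [ 0.0035 -0.0032  0.0083] rel x,u,n [-62.4, -34.8, 103.6] [0.3 1.  0.3]
```

```bash
python3 -m crank '[0.0035,-0.0032,0.0083,-0.0050,0.0140,-0.0220,100, 0,0,0,-0.0050,0.0140,-0.0220,100, 0,0,0,-0.0045,0.0120,-0.0200,100, 0,0,0,-0.0028,0.0074,-0.0126,100, 0,0,0,0,0,0,100, 0,0,0,0,0,0,100]'; python3 r.py -62 -29.5 12
```

```text
time_s: 11.45
position: [0.4591, 0.28, 0.0651]
tool_rot: [[0.936, 0.307, -0.173], [0.353, -0.809, 0.47], [0.004, -0.5, -0.866]]
ft_force: [0.1, 0.9, 0.4]
grip_width: 0.0854
shift [-0.     -0.0017 -0.0015] turn [-0.0019  0.0038 -0.0039] rel x,u,n [-61.4, -27.4, 12.5] [0.1 0.9 0.4]
```

```bash
python3 -m crank '[0,0,0,0,-0.0017,-0.0015,100, 0,0,0,0,0,0,80, 0,0,0,0,0,0,60, 0,0,0,0,0,0,40, 0,0,0,0,0,0,40, 0,0,0,0,0,0,40]' 40; python3 r.py -62 -29.5 12
```

```text
time_s: 12.05
position: [0.4588, 0.2775, 0.0626]
tool_rot: [[0.936, 0.305, -0.175], [0.351, -0.81, 0.47], [0.002, -0.502, -0.865]]
ft_force: [-0.8, -3.1, 5.8]
grip_width: 0.0589
shift [0.0003 0.0007 0.0011] turn [-0.0025  0.0011 -0.0022] rel x,u,n [-62.5, -30.5, 11.3] [-0.8 -3.1  5.8]
```

```bash
python3 -m crank '[0,0,0,0.0026,-0.0070,0.0130,40, 0,0,0,0.0053,-0.0140,0.0260,40, 0,0,0,0.0053,-0.0140,0.0260,40, 0,0,0,0.0053,-0.0140,0.0260,40, -0.1227,-0.0457,0,0.0050,-0.0200,0.01,40, -0.1227,-0.0457,0,0.0100,-0.0360,0.01,40, -0.1227,-0.0457,0,0.0110,-0.0380,0.01,40, -0.1227,-0.0457,0,0.0110,-0.0380,0,40, 0,0,-0.1275,0.0110,-0.0380,0,40, 0,0,-0.1275,0.0110,-0.0380,0,40, 0,0,0,0.0110,-0.0380,0,40, 0,0,0,0.0110,-0.0380,0,40, 0,0,0,0.0100,-0.0290,0,40, 0,0,0,0.0060,-0.0150,0,40, 0,0,0,0,0,0,40, 0,0,0,0,0,0,40]'
cat > j.py <<'E'
from h import *
s=observe();t=np.radians(5.8);R=s["tool_rot"];Z=np.array([0,0,-1.]);X=np.array([np.cos(t),np.sin(t),0]);Rt=np.array([X,np.cross(Z,X),Z]).T
print("shift",(np.array([.5745,-.1036,0])-s["position"]).round(4),"turn",cv2.Rodrigues(Rt@R.T)[0].ravel().round(4))
E
python3 j.py
```

```text
time_s: 13.65
position: [0.5734, -0.0983, 0.1827]
tool_rot: [[0.995, 0.104, -0.001], [0.104, -0.995, 0.003], [-0.001, -0.003, -1.0]]
ft_force: [-1.4, 0.1, -1.0]
grip_width: 0.0593
shift [ 0.0011 -0.0053 -0.1827] turn [-0.0027 -0.0014 -0.0032]
```

```bash
python3 -m crank '[-0.0027,-0.0014,-0.0032,0.0011,-0.0053,-0.02,40, 0,0,0,0,0,-0.04,40, 0,0,0,0,0,-0.01,40, 0,0,0,0,0,0,40, 0,0,0,0,0,0,40]'
python3 - <<'E'
from h import *
s=observe();d=cam("top");e=cam("side");p=s["position"];t=np.radians(5.8);Y=np.array([-np.sin(t),np.cos(t)]);X=np.array([np.cos(t),np.sin(t)])
print(p)
for n,q,roi,lo in(("top",d,(350,450,165,250),(5,120,50)),("side",e,(270,335,165,235),(3,90,40))):
    m=mask(q,lo,(22,255,255),roi);pts=np.argwhere(m)[:,::-1]
    W=np.array([plane(q,w,(0,0,p[2]+.002)) for w in pts.astype(float)]);L=(W[:,:2]-p[:2])*1e3@np.array([X,Y]).T
    print(n,len(pts),"Y",np.percentile(L[:,1],[0,1,99,100]).round(1),"X",np.percentile(L[:,0],[0,1,99,100]).round(1))
A=cv2.resize(d["frame"][175:245,352:442],(450,350),interpolation=2);B=cv2.resize(e["frame"][175:245,266:336],(350,350),interpolation=2)
cv2.imwrite("pics/sp.png",np.hstack([A,B])[:,:,::-1])
E
```

```text
time_s: 14.15
position: [0.5755, -0.1039, 0.1143]
tool_rot: [[0.995, 0.102, 0.002], [0.102, -0.995, -0.001], [0.002, 0.001, -1.0]]
ft_force: [-0.2, 0.2, -0.4]
grip_width: 0.0585
[ 0.57547214 -0.103928    0.11431136]
top 94 Y [-61.3 -61.1  59.4  59.6] X [-28.  -27.8  30.1  30.3]
side 418 Y [-61.2 -61.  172.9 190.5] X [-35.1 -35.1  28.4  30.1]
```

View pics/sp.png

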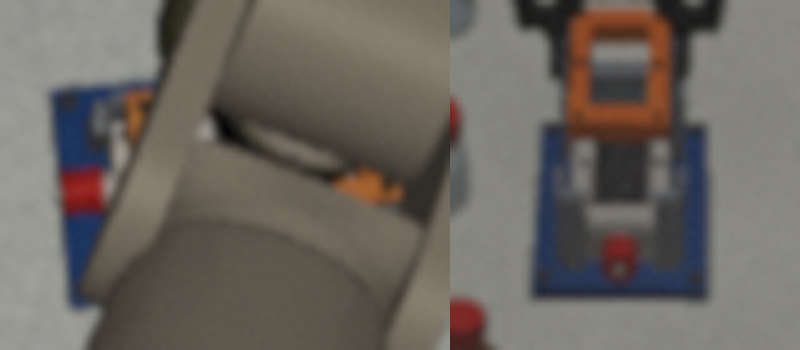

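The spacer is held level, and both its ends are visible in the top view at −61.3 and +59.6 mm about the TCP. It is centred within about 1 mm. Lowering.

```bash
python3 -m crank '[0,0,0,-0.0006,0,-0.015,40, 0,0,0,0,0,-0.01,40, 0,0,0,0,0,-0.006,40, 0,0,0,0,0,-0.006,40, 0,0,0,0,0,-0.005,40, 0,0,0,0,0,0,40]'
```

```text
time_s: 14.85
position: [0.5741, -0.1043, 0.0703]
tool_rot: [[0.995, 0.101, -0.0], [0.101, -0.995, -0.0], [-0.0, 0.0, -1.0]]
ft_force: [-0.1, 0.3, -1.1]
grip_width: 0.059
```

Free inside the guides. Continuing slowly down to the body.

```bash
python3 -m crank '[0,0,0,0,0.0003,-0.006,40, 0,0,0,0,0,-0.005,40, 0,0,0,0,0,-0.003,40, 0,0,0,0,0,-0.002,40, 0,0,0,0,0,0,40, 0,0,0,0,0,0,40]'
```

```text
time_s: 15.45
position: [0.5744, -0.1041, 0.0549]
tool_rot: [[0.995, 0.101, 0.001], [0.101, -0.995, -0.001], [0.001, 0.001, -1.0]]
ft_force: [-0.1, 0.0, -0.0]
grip_width: 0.0591
```

```bash
python3 -m crank '[0,0,0,0,0,-0.0015,40, 0,0,0,0,0,-0.0015,40, 0,0,0,0,0,0,40, 0,0,0,0,0,0,40]'
```

```text
time_s: 15.85
position: [0.5744, -0.1041, 0.0529]
tool_rot: [[0.995, 0.101, 0.002], [0.101, -0.995, -0.001], [0.001, 0.001, -1.0]]
ft_force: [-1.5, 1.6, 8.9]
grip_width: 0.0589
```

Contact came at TCP z=0.053, as predicted for 30 mm over the floor, which also confirms the body is home. Release and back off.

```bash
python3 -m crank '[0,0,0,0,0,0.001,40, 0,0,0,0,0,0,60, 0,0,0,0,0,0,80, 0,0,0,0,0,0,100, 0,0,0,0,0,0,100, 0,0,0,0,0,0,100]'; python3 -m crank '[0,0,0,0,0,0.03,100, 0,0,0,0,0,0.04,100, 0,0,0,0,0,0.04,100, 0,0,0,0,0,0.04,100, 0,0,0,-0.02,0.04,0.02,100, 0,0,0,-0.02,0.04,0.01,100, 0,0,0,-0.02,0.05,0,100, 0,0,0,-0.02,0.05,0,100, 0,0,0,0,0.05,0,100, 0,0,0,0,0,0,100]'
python3 - <<'E'
from h import *
d=cam("top");e=cam("side")
def show(n,r): print(n,"c",r[0].round(1),"size",np.round(r[1],1),"yaw",round(r[2],2))
show("spacer",meas(d,big(mask(d,(5,120,50),(20,255,255),(350,450,165,250))),(0,0,.056)))
A=cv2.resize(d["frame"][180:245,355:442],(522,390),interpolation=2);B=cv2.resize(e["frame"][185:245,275:325],(270,390),interpolation=2)
cv2.imwrite("pics/s2.png",np.hstack([A,B])[:,:,::-1])
d["frame"]=cv2.imread("pics/top0.png")[:,:,::-1].copy();e["frame"]=cv2.imread("pics/side0.png")[:,:,::-1].copy()
z=np.load("rack.npz");org,X,U,N=[z[k] for k in("org","X","U","N")];B=np.array([X,U])
g=mask(d,(60,0,55),(130,60,255),(190,246,185,230))|mask(d,(0,100,50),(10,255,255),(190,246,185,230))
c=big(g);P=np.array([plane(d,p,org+.016*N,N) for p in np.argwhere(cv2.drawContours(g*0,[c],-1,1,-1))[:,::-1].astype(float)]);Q=(P-org-.016*N)@B.T*1000
for u in(-70,-50,-30,-10,10,20):
    q=Q[abs(Q[:,1]-u)<4][:,0];print(u,q.min().round(1),q.max().round(1))
print("umax",np.percentile(Q[:,1],99.5))
for q,roi in((d,(198,222,198,218)),(e,(275,290,288,305))):
    r=meas(q,big(mask(q,(0,110,50),(10,255,255),roi)),org+.040*N,N,B);print("cap",r[0],r[1])
E
```

```text
time_s: 16.45
position: [0.5743, -0.1041, 0.0528]
tool_rot: [[0.995, 0.101, 0.001], [0.101, -0.995, -0.001], [0.0, 0.001, -1.0]]
ft_force: [-0.5, 0.6, 0.3]
grip_width: 0.0853
time_s: 17.45
position: [0.496, 0.1235, 0.2332]
tool_rot: [[0.994, 0.107, 0.001], [0.107, -0.994, 0.001], [0.001, -0.0, -1.0]]
ft_force: [0.4, -0.3, 0.5]
grip_width: 0.0856
spacer c [ 576.8 -104.5] size [121.5  62.9] yaw 5.74
-70 29.7 92.4
-50 29.6 91.8
-30 30.0 93.0
-10 29.9 91.9
10 29.8 91.3
20 30.4 91.5
umax 32.2556681809461
cap [60.63903427 11.61810684] (26.755016326904297, 19.100223541259766)
cap [62.09035492 56.11289215] (7.556838035583496, 5.166266441345215)
```

View pics/s2.png

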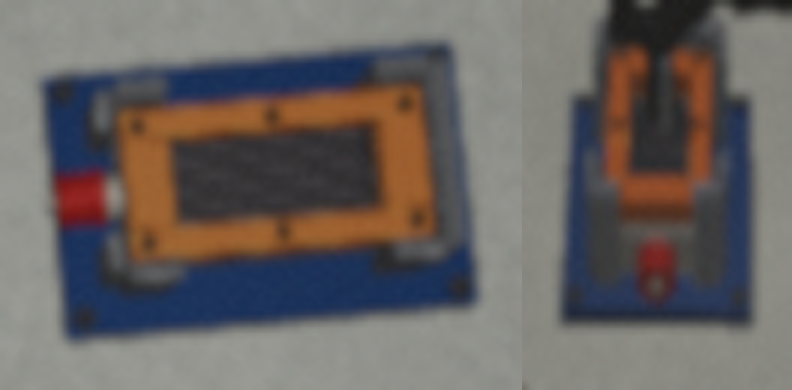

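The spacer lies flat between the guides, square at yaw 5.74° with its corners inside all four guides. Next is the steel plate on the rack at x≈+60, u≈−30.

```bash
python3 -m crank '[0,0,0.125,0.0154,0.0259,0,100, 0,0,0.125,0.0154,0.0259,0,100, 0.1227,0.0457,0,0.0154,0.0259,0,100, 0.1227,0.0457,0,0.0154,0.0259,-0.02,100, 0.1227,0.0457,0,0.0154,0.0259,-0.03,100, 0.1227,0.0457,0,0.0154,0.0259,-0.04,100, 0,0,0,0,0,0,100, 0,0,0,0,0,0,100]' 80; python3 r.py 59.5 -30 12.5
```

```text
time_s: 18.35
position: [0.5902, 0.2723, 0.1419]
tool_rot: [[0.939, 0.295, -0.174], [0.343, -0.815, 0.467], [-0.004, -0.499, -0.867]]
ft_force: [-0.3, -0.3, 0.3]
grip_width: 0.0854
shift [-0.017   0.0477 -0.0781] turn [ 0.0028 -0.0035  0.0069] rel x,u,n [58.8, -34.8, 105.4] [-0.3 -0.3  0.3]
```

```bash
python3 -m crank '[0.0028,-0.0035,0.0069,-0.0050,0.0140,-0.0230,100, 0,0,0,-0.0050,0.0140,-0.0230,100, 0,0,0,-0.0042,0.0120,-0.0200,100, 0,0,0,-0.0028,0.0060,-0.0130,100, 0,0,0,0,0,0,100, 0,0,0,0,0,0,100]'; python3 r.py 59.5 -30 12.5
```

```text
time_s: 18.95
position: [0.5734, 0.3197, 0.0659]
tool_rot: [[0.937, 0.306, -0.171], [0.351, -0.81, 0.47], [0.005, -0.5, -0.866]]
ft_force: [0.5, -0.6, 0.8]
grip_width: 0.0854
shift [-0.0002  0.0003 -0.002 ] turn [-0.0016  0.0049 -0.0016] rel x,u,n [59.6, -29.3, 14.5] [ 0.5 -0.6  0.8]
```

```bash
python3 -m crank '[0,0,0,-0.0002,0,-0.002,100, 0,0,0,0,0,0,80, 0,0,0,0,0,0,60, 0,0,0,0,0,0,40, 0,0,0,0,0,0,40, 0,0,0,0,0,0,40]' 80; python3 r.py 59.5 -30 12.5; python3 -m crank '[0,0,0,0.0026,-0.0070,0.0130,40, 0,0,0,0.0053,-0.0140,0.0260,40, 0,0,0,0.0053,-0.0140,0.0260,40, 0,0,0,0.0053,-0.0140,0.0300,40, 0,0,0,0,0,0.03,40, 0,0,0,0,0,0.03,40, 0,0,0,0,0,0,40]'
```

```text
time_s: 19.55
position: [0.5731, 0.3197, 0.0629]
tool_rot: [[0.937, 0.305, -0.172], [0.35, -0.81, 0.47], [0.004, -0.5, -0.866]]
ft_force: [0.3, -3.8, 6.2]
grip_width: 0.0582
shift [0.0001 0.0003 0.0009] turn [-0.0017  0.0035 -0.0014] rel x,u,n [59.3, -30.7, 11.9] [ 0.3 -3.8  6.2]
time_s: 20.25
position: [0.592, 0.2707, 0.2214]
tool_rot: [[0.937, 0.308, -0.167], [0.35, -0.81, 0.47], [0.01, -0.499, -0.867]]
ft_force: [0.3, -0.2, -3.2]
grip_width: 0.0578
```

```bash
python3 -m crank '[-0.1227,-0.0457,0,-0.0015,-0.0150,0,40, -0.1227,-0.0457,0,-0.0015,-0.0250,0,40, -0.1227,-0.0457,0,-0.0015,-0.0350,0,40, -0.1227,-0.0457,0,-0.0015,-0.0400,0,40, 0,0,-0.1275,-0.0015,-0.0400,0,40, 0,0,-0.1275,-0.0015,-0.0400,0,40, 0,0,0,-0.0015,-0.0400,0,40, 0,0,0,-0.0015,-0.0400,0,40, 0,0,0,-0.0015,-0.0400,-0.01,40, 0,0,0,-0.0015,-0.0350,-0.02,40, 0,0,0,-0.0015,-0.0200,-0.02,40, 0,0,0,0,0,0,40, 0,0,0,0,0,0,40]'; python3 j.py
```

```text
time_s: 21.55
position: [0.5738, -0.0988, 0.166]
tool_rot: [[0.995, 0.103, -0.002], [0.103, -0.995, 0.002], [-0.001, -0.002, -1.0]]
ft_force: [-0.4, 0.6, -3.5]
grip_width: 0.058
shift [ 0.0007 -0.0048 -0.166 ] turn [-0.002  -0.0016 -0.0023]
```

```bash
python3 -m crank '[-0.002,-0.0016,-0.0023,0.0007,-0.0052,-0.02,40, 0,0,0,0,0,-0.02,40, 0,0,0,0,0,-0.01,40, 0,0,0,0,0,0,40, 0,0,0,0,0,0,40]'
python3 - <<'E'
from h import *
d=cam("top");e=cam("side")
A=cv2.resize(d["frame"][175:245,352:442],(450,350),interpolation=2);B=cv2.resize(e["frame"][175:245,266:336],(350,350),interpolation=2)
cv2.imwrite("pics/tp.png",np.hstack([A,B])[:,:,::-1])
E
```

```text
time_s: 22.05
position: [0.5755, -0.1037, 0.1178]
tool_rot: [[0.995, 0.103, 0.004], [0.103, -0.995, -0.002], [0.003, 0.002, -1.0]]
ft_force: [-0.5, -0.5, -3.9]
grip_width: 0.0583
```

View pics/tp.png

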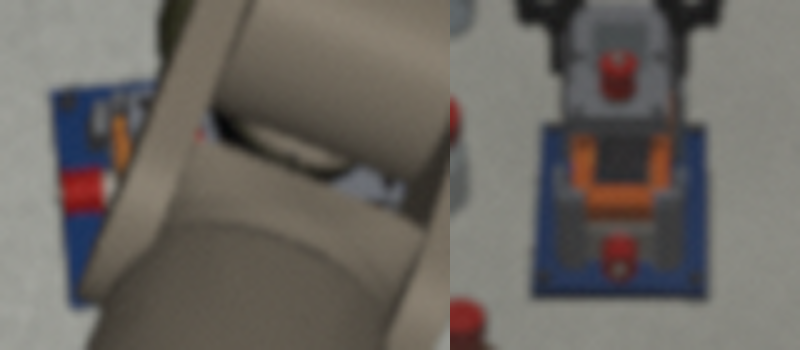

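The plate is level with its port towards the open end, and its visible far end is at top crop (403,190), the same place the spacer's was. It is therefore centred alike. Lowering; contact is expected at TCP z≈0.068.

```bash
python3 -m crank '[-0.002,-0.002,0,-0.0006,0,-0.015,40, 0,0,0,0,0,-0.012,40, 0,0,0,0,0,-0.006,40, 0,0,0,0,0,-0.004,40, 0,0,0,0,0,-0.004,40, 0,0,0,0,0,0,40]'
```

```text
time_s: 22.75
position: [0.5744, -0.1041, 0.0756]
tool_rot: [[0.995, 0.102, 0.004], [0.102, -0.995, -0.003], [0.004, 0.003, -1.0]]
ft_force: [0.6, 0.4, -3.0]
grip_width: 0.058
```

```bash
python3 -m crank '[0,0,0,0,0.0003,-0.003,40, 0,0,0,0,0,-0.002,40, 0,0,0,0,0,-0.0015,40, 0,0,0,0,0,-0.0015,40, 0,0,0,0,0,0,40, 0,0,0,0,0,0,40]'
```

```text
time_s: 23.35
position: [0.5744, -0.1038, 0.0679]
tool_rot: [[0.995, 0.102, 0.004], [0.102, -0.995, -0.003], [0.004, 0.004, -1.0]]
ft_force: [-0.9, 0.0, -3.2]
grip_width: 0.0579
```

```bash
python3 -m crank '[0,0,0,0,0,-0.0015,40, 0,0,0,0,0,-0.0015,40, 0,0,0,0,0,0,40, 0,0,0,0,0,0,40]'
```

```text
time_s: 23.75
position: [0.5746, -0.1039, 0.0673]
tool_rot: [[0.995, 0.102, 0.006], [0.102, -0.995, -0.004], [0.005, 0.005, -1.0]]
ft_force: [-6.5, 1.2, 16.9]
grip_width: 0.0583
```

Contact at 0.067, as expected. Release, rise and check.

```bash
python3 -m crank '[0,0,0,0,0,0.001,40, 0,0,0,0,0,0,60, 0,0,0,0,0,0,80, 0,0,0,0,0,0,100, 0,0,0,0,0,0,100, 0,0,0,0,0,0,100]'; python3 -m crank '[0,0,0,0,0,0.03,100, 0,0,0,0,0,0.04,100, 0,0,0,0,0,0.04,100, 0,0,0,0,0,0.04,100, 0,0,0,-0.02,0.04,0.02,100, 0,0,0,-0.02,0.04,0.01,100, 0,0,0,-0.02,0.05,0,100, 0,0,0,-0.02,0.05,0,100, 0,0,0,0,0.05,0,100, 0,0,0,0,0,0,100]'
python3 - <<'E'
from h import *
d=cam("top");e=cam("side")
g=mask(d,(60,0,55),(130,75,255),(372,424,192,230))|mask(d,(0,100,50),(10,255,255),(378,400,192,230))
r=meas(d,big(g),(0,0,.072));print("plate",r)
r=meas(d,big(mask(d,(0,110,50),(10,255,255),(378,400,192,230))),(0,0,.096));print("top cap",r[0])
A=cv2.resize(d["frame"][180:245,355:442],(522,390),interpolation=2);B=cv2.resize(e["frame"][185:245,275:325],(270,390),interpolation=2)
cv2.imwrite("pics/s3.png",np.hstack([A,B])[:,:,::-1])
E
```

```text
time_s: 24.35
position: [0.5745, -0.1038, 0.0658]
tool_rot: [[0.995, 0.102, 0.004], [0.102, -0.995, -0.003], [0.004, 0.004, -1.0]]
ft_force: [0.3, 0.4, -0.3]
grip_width: 0.0856
time_s: 25.35
position: [0.4961, 0.1238, 0.2462]
tool_rot: [[0.994, 0.108, 0.005], [0.108, -0.994, -0.002], [0.005, 0.002, -1.0]]
ft_force: [-0.5, -0.4, -0.1]
grip_width: 0.0852
plate (array([570.67028809, -95.3318634 ]), (120.53173065185547, 85.52359771728516), 0.6298091411590576)
top cap [572.25274658 -62.86097717]
```

View pics/s3.png

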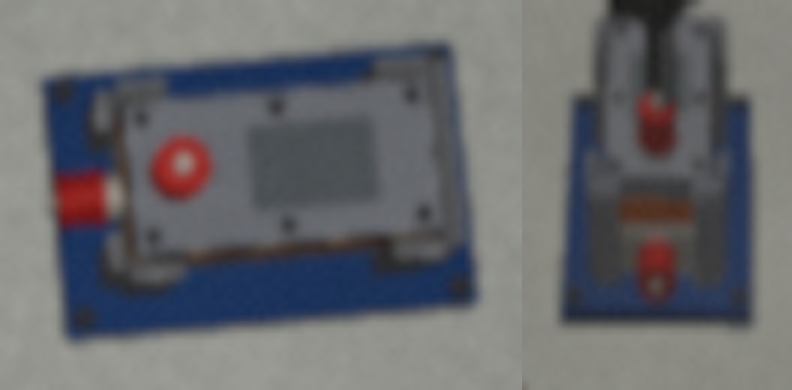

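The plate lies between all four guides with both caps at the open end: top port at crop (182,167), body port at (80,198). The side view shows body, spacer and plate stacked flush. I'm handing in.

```bash
python3 -c "
from rig import *
print(close_job())"
```

```text
the job is handed in; nothing more can be done
None
```

I stacked the body, spacer and top plate in the jig in that order, let go of them, and handed the job in at about 25 s. No verdict is reported, so success isn't confirmed beyond my own checks.

**Seating:**
- **Spacer and top plate:** they touched down at TCP heights of 0.053 m and 0.067 m. I expected 0.053 m and 0.068 m for parts lying fully home.
- **Body:** it first caught on the open-end guides, pushing about 20 N sideways, and I shifted it about 5 mm clear. It then met the floor about 4 mm lower than its grasp height implied. It looked level and square in the picture afterwards, and the spacer's touchdown height fits the body being home.

**Last pictures:**
- **Stack:** all parts were between the guides with both red caps at the open end. The spacer's measured angle was 5.7°, against about 5.8° for the jig.
- **Gripper:** it was open and clear of the stack.
- **Bystanders:** I did not measure the bottle, jar, beaker and screwdriver again, but no move went close to them.

**Checks that failed or disagreed:**
- The two cameras disagreed by about 5 mm in x at the jig. I used the arm's contact readings for the seat position instead.
- The final automatic outline of the steel plate was unusable because it merged with the guides. I judged the plate's seating from touchdown height and the picture.

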